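# Rock the seesaw gate and feed the grinding balls to the empty tray

## Robot

A 7-joint arm with a two-finger parallel gripper is mounted at the origin on the work surface. World frame = base frame: x ahead of the robot, y to its left, z up, the work surface at z = 0. Lengths are in m, angles in rad, forces in N, time in s.
With the tool pointing down it reaches from about 0.425 to 0.875 m from the base axis. Payload 8.4 kg.
Tool frame: the origin (TCP) lies at the very end of the fingers, on their centre line; the grasp point (between the pads) lies ctrl.grasp_offset behind it (ctrl.grasp_offset is the distance from the TCP to the grasp point, in m); z points along the fingers, y is the line along which they close (so a half turn about z gives the same grasp; the last joint's range is limited). The gripper opens to 87 mm and grips with 3 to 60 N. Pads are 19 mm wide; open, the fingers measure 117 mm over their backs; the gripper's body (75 mm by 190 mm) begins 51 mm behind the grasp point.
Start: joints at [-0.099, 0.333, 0.04, 1.465, -0.013, 1.343, -0.059], TCP at [0.65, -0, 0.223] pointing down, gripper open.
Joint ranges: [-2.58, 2.58], [-0.38, 2.09], [-1.3, 1.39], [0.25, 2.4], [-1.5, 4.64], [0.08, 2.09], [-2.65, 2.65]. Speed limits (rad/s): [2.22, 2.22, 2.79, 2.79, 3.14, 3.14, 3.14].

## Interface

Orientations are given as a 3x3 rotation matrix whose columns are the frame's x, y, z axes.
In Python, from plant import ctrl gives the robot as it stands.
- The arm moves only by the tool servo_tool, never from a script. Its argument "series" is a list of rows, each a list of 6 numbers: the shift along the tool's x, y, z in mm, then the turn, a rotation vector about the tool's x, y, z in degrees. A call has 1 to 10 rows; each row shifts and turns the commanded pose from where the row before left it, along the tool's axes as they then stand; what a row does not reach is not made up. A row lasts 1/8 s, in which the tool goes at most 62.5 mm and 10.7 degrees, less where a joint would pass 70% of its speed; a pose out of reach is approached as far as the arm can. A call with a gripper value outside its range is refused whole. "gripper" is the finger opening in mm, from 0 to 87, set as the call begins (left out, the last holds). The fingers move at their own pace and stop on an object; "squeeze" is the grip in N (left out, the last holds). Time passes only in rows, so rows that do not move let the fingers close. It gives the time, the measured TCP pose, the force, the opening and the grip force at its end, in the units of the state.
- ctrl.read_state(): the state, without advancing time (a new reading comes with each control period).
- ctrl.grab_frame(name): name is "scene" or "side" or "wrist"; returns the picture (480x640x3 uint8, red, green, blue); there is no depth.
- ctrl.calibration(name): a dict with "camera_matrix" (3x3 intrinsics, pixels), "cam_to_world" (4x4, takes a point from camera to world coordinates); the wrist camera has in their place "T_tool_cam" (4x4, takes a point from camera to tool coordinates, whose origin is the TCP and whose axes are the flange's). Camera axes: x right, y up, looking along -z (the intrinsics and any distortion apply to the point x, -y, -z); pixel columns grow to the right and rows downward; lengths in m; the calibration is good to about 2 mm. A picture is of the moment at which its call begins: read the wrist's pose just before it. calibration takes no time and is no camera call.
- ctrl.hand_in(): hands the job in; it is judged then, once.
The state is a dict: "time_s": time; "joint_pos": joint angles; "joint_velocities": joint speeds; "joint_torque": joint torques, N m; "eef_pos": TCP position; "eef_rot": TCP orientation; "contact_force": force on the tool from outside, world axes, zero at the start; "wrist_torque": the same for the moment, N m; "opening": opening from 0.0 (shut) to 1.0 (fully open); "grasp_force": force on a finger pad.
Only numpy, scipy, OpenCV 4.12 (cv2) and the standard library are available. Lean on these libraries where they do the work, as an engineer would, in place of code of your own. Each camera call takes 0.05 s, during which the arm holds its last target. There are 200 camera calls.

## Task

The left tray of the grinding-ball feeder is full. Rock the blue seesaw gate fully over to the right (press its raised right end; the yellow pads are there for that), and only then push the red knob of the stop rod fully in, so that the three waiting balls roll down the right chute and come to rest in the right tray. Fingertip work only: do not touch or lift the balls, and leave the seesaw tipped right, the stop pushed in and everything else where it stands.

Things in the scene. Friction and masses are not known exactly. Their poses are not given: they have to be found in the camera images.
- feeder: Fixed grinding-ball feeder, timber and aluminium, 310 mm front to back, 650 mm side to side. Origin: table height, below the pivot point. +z up, -x its front (roughly towards the robot), +y its left, -y its right (as the robot sees it); yawed up to 0.3 rad. Below each end of the seesaw a catch chute leads outwards into a tray.
- infeed_lip (a point): Middle of the floor at the front lip of the aluminium infeed chute, 142 mm above the table, 50 mm behind the pivot point, over the middle of the seesaw's back wall. The chute runs back from here along feeder +x for 155 mm, rising to 165 mm; 43 mm wide outside, side walls 20 mm high.
- pivot (a point): A point on the seesaw's pivot axis, which lies along feeder x, 110 mm above the table. The blue seesaw gate is a trough 260 mm long (feeder y) and 70 mm wide (from 22 mm in front of this point to 48 mm behind it), with a dark steel weight of 36 mm diameter at the middle of its front, reaching 72 mm in front of the pivot and 165 mm above the table.
- seesaw (a joint): Tilt (rad) of the blue seesaw gate. 0 = level; -0.22 = left (+y) end fully down on its limit, balls run left; +0.22 = right (-y) end fully down, balls run right. It is top-heavy, so it falls by itself to whichever side it has been rocked past level and stays there. About half a newton on a pad rocks it. It starts with the left end down.
- right_pad (a point): Middle of the top face of the right yellow press pad, a plate 58 mm (x) by 44 mm (y) by 6 mm on the seesaw's front side, 100 mm right of the pivot and 55 mm in front of the pivot point; free above and in front. About 141 mm above the table when raised, 97 mm when fully down. The trough's front wall, 33 mm behind this point, stands 15 mm higher.
- left_pad (a point): The same point on the left yellow pad, 100 mm left of the pivot.
- stop (a joint): Travel (m) of the stop: a steel plate hanging in the infeed chute in front of the waiting balls, on a 10 mm push rod that slides along feeder y, 192 mm above the table, 90 mm behind the pivot. 0 = shut; 0.045 = pushed fully in (towards feeder +y) against its limit, infeed open. Friction about 1.2 N; it stays where it is left.
- stop_knob (a point): Middle of the outer face (facing feeder -y) of the red push knob on the right end of the stop rod: a disc of 36 mm diameter, 10 mm thick, axis along y, 192 mm above the table; at the start 120 mm right of the infeed's middle line. Pushing this face towards feeder +y opens the stop. Nothing stands to its right at this height.
- right_tray (a point): Middle of the inner floor (5 mm above the table) of the right, empty dark wooden tray: inside 114 mm square, walls 48 mm high above the table, the outer one 82 mm; centre 262 mm to the right of the pivot and 13 mm behind it.
- left_tray (a point): The same point of the left tray, which is full: a layer of 16 white balls fixed in it.
- ball1_center (a point): Centre of white ceramic grinding ball 1 of 3, 28 mm diameter, about 42 g. At the start the three wait in a row in the infeed chute behind the stop, ball 1 in front. They roll freely once the stop opens.
- ball2_center (a point): Centre of white ceramic grinding ball 2 of 3, 28 mm diameter, about 42 g. At the start the three wait in a row in the infeed chute behind the stop, ball 1 in front. They roll freely once the stop opens.
- ball3_center (a point): Centre of white ceramic grinding ball 3 of 3, 28 mm diameter, about 42 g. At the start the three wait in a row in the infeed chute behind the stop, ball 1 in front. They roll freely once the stop opens.
- jar: Bystander, to be left alone: small pale jar with blue cap, 44 mm diameter, 60 mm high; origin at its underside on the table.
- cup: Bystander, to be left alone: white porcelain cup, 68 mm across, 75 mm high; origin at its underside on the table.
- brush: Bystander, to be left alone: painting brush lying flat, 170 mm long; origin at its underside on the table.
- bowl: Bystander, to be left alone: blue porcelain bowl, 100 mm across, 45 mm high; origin at its underside on the table.
- dish: Bystander, to be left alone: small white dish, 90 mm across, 18 mm high; origin at its underside on the table.
- gauge: Bystander, to be left alone: brass ring gauge lying flat, 52 mm across, 12 mm high; origin at its underside, lying on the table or the feeder's base.

How it is judged:
On the way, in this order (a step that is already met when the one before it is completed fails the run):
1. the seesaw gate is rocked fully over to the right while the stop is still shut (value of joint seesaw above 0.19 rad and value of joint stop below 0.012 m), for 0.2 s.
2. the stop is pushed fully in with the seesaw tipped right (value of joint seesaw above 0.19 rad and value of joint stop above 0.036 m), for 0.2 s.
At the end, for the whole second after the job is handed in: All three balls lie at rest (under 0.05 m/s) inside the right tray, the seesaw is tipped right (joint above 0.19 rad), the stop is pushed in (more than 36 of 45 mm), and every bystander is within 20 mm of where it started (all of step 2 and x of ball1_center in the frame of right_tray between -0.062 and 0.062 m and y of ball1_center in the frame of right_tray between -0.062 and 0.062 m and z of each of ball1_center, ball2_center, ball3_center in the frame of right_tray below 0.045 m and linear speed of each of ball1, ball2, ball3 below 0.05 m/s and x of ball2_center in the frame of right_tray between -0.062 and 0.062 m and y of ball2_center in the frame of right_tray between -0.062 and 0.062 m and x of ball3_center in the frame of right_tray between -0.062 and 0.062 m and y of ball3_center in the frame of right_tray between -0.062 and 0.062 m and distance of each of jar, cup, brush, bowl, dish, gauge from where it was at the start of the episode below 0.02 m); the robot touches nothing.
It fails at once if a ball runs into the left tray (y of any of ball1_center, ball2_center, ball3_center in the frame of feeder above 0.15 m).
It fails at once if a ball is touched by the robot (contact force between any of ball1, ball2, ball3 and the fingers above 0.3 N or contact force between any of ball1, ball2, ball3 and the arm above 0.3 N).
It fails at once if a ball is lifted out of the infeed (height (world z) of any of ball1_center, ball2_center, ball3_center above 0.205 m).
It fails at once if a bystander is knocked or moved by more than 20 mm (distance of any of jar, cup, brush, bowl, dish, gauge from where it was at the start of the episode above 0.02 m).
It also fails if it takes over 45 s, if anything falls off the work surface, if the arm or the gripper's body presses on something with over 40 N, if the wrist force passes 120 N, or if a joint passes its speed limit or range.

## Working session

There is one attempt and no reset: what is moved stays moved. The work goes in short steps, Python scripts to look and compute and a tool call to move; the robot and the scene stay as the last step left them, time stands still between calls to the robot, and variables do not carry over. Pictures are saved under pics/ and viewed, at most 10 in all, crops included, and the job is handed in when it is done.

Besides the shell and the picture viewer there is one more tool, called after ">>>" by a JSON object that holds its "fn" and its "kwargs". servo_tool: Moves the arm, as the interface text tells. Its arguments: {"type":"object","properties":{"series":{"type":"array"},"gripper":{"type":"number"},"squeeze":{"type":"number"}},"required":["series"]}

```bash
mkdir -p pics
python3 - <<'E'
from plant import ctrl
import cv2,numpy as np
for n in ("scene","side"):
    im=ctrl.grab_frame(n); cv2.imwrite(f"pics/{n}0.png",im[:,:,::-1])
    c=ctrl.calibration(n); print(n,{k:(np.round(v,4).tolist() if hasattr(v,'shape') else v) for k,v in c.items()})
s=ctrl.read_state(); print(s['time_s'],s['eef_pos'],np.round(s['eef_rot'],3).tolist(),s['opening'],ctrl.grasp_offset)
E
```

```text
scene {'camera_matrix': [[618.3375, 0.0, 315.0666], [0.0, 618.3375, 246.3656], [0.0, 0.0, 1.0]], 'cam_to_world': [[0.7188, -0.5027, 0.4803, 1.1519], [0.6952, 0.5232, -0.4928, -0.5421], [-0.0036, 0.6882, 0.7255, 0.9956], [0.0, 0.0, 0.0, 1.0]]}
side {'camera_matrix': [[542.6079, 0.0, 317.3406], [0.0, 542.6079, 248.4555], [0.0, 0.0, 1.0]], 'cam_to_world': [[-0.7161, 0.5311, -0.453, 0.0825], [-0.6979, -0.5346, 0.4766, 0.569], [0.0109, 0.6574, 0.7535, 0.9681], [0.0, 0.0, 0.0, 1.0]]}
0.1 [ 6.49571935e-01 -3.11404742e-05  2.21744403e-01] [[-0.0, 1.0, -0.001], [1.0, 0.0, -0.0], [-0.0, -0.001, -1.0]] 1.0031829504282657 0.0187
```

View pics/scene0.png

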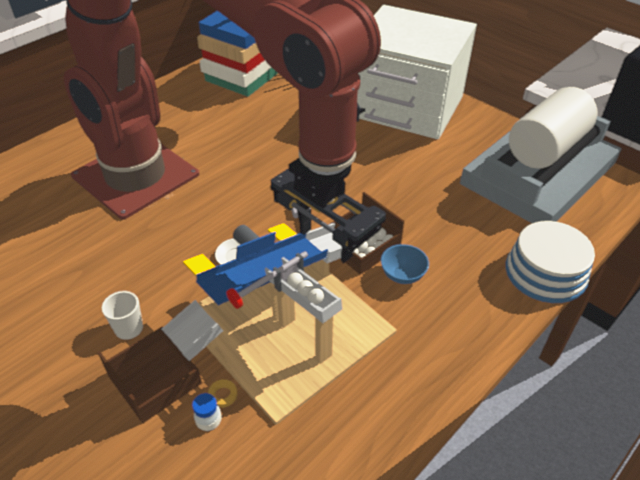

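View pics/side0.png

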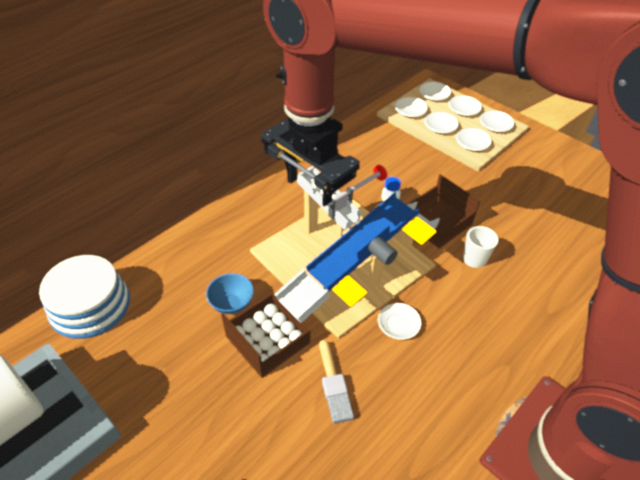

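The scene view shows the right pad near (199,264), the left pad near (282,232) and the red knob near (235,298). In the side view they are near (419,231), (349,290) and (380,172). I'll triangulate them next.

```bash
cat > h.py <<'E'
import cv2,numpy as np
from plant import ctrl
def ray(n,px):
    c=ctrl.calibration(n);K=np.array(c['camera_matrix']);T=np.array(c['cam_to_world'])
    d=np.linalg.inv(K)@[px[0],px[1],1]; d=T[:3,:3]@(d*[1,-1,-1]); return T[:3,3],d/np.linalg.norm(d)
def onz(n,px,z):
    o,d=ray(n,px); return o+d*(z-o[2])/d[2]
def tri(a,b):
    A=np.zeros((3,3));v=np.zeros(3);R=[ray("scene",a),ray("side",b)]
    for o,d in R: P=np.eye(3)-np.outer(d,d);A+=P;v+=P@o
    p=np.linalg.solve(A,v); return p,[np.linalg.norm(np.cross(d,p-o)) for o,d in R]
def blobs(im,col,near,r=35):
    h=cv2.cvtColor(im,cv2.COLOR_RGB2HSV)
    if col=='y': m=cv2.inRange(h,(24,200,120),(34,255,255))
    else: m=cv2.inRange(h,(0,190,120),(6,255,255))|cv2.inRange(h,(174,190,120),(180,255,255))
    n,l,s,c=cv2.connectedComponentsWithStats(m)
    return [(c[i].round(1),int(s[i,4]),s[i,:4].tolist()) for i in range(1,n) if s[i,4]>25 and np.hypot(*(c[i]-near))<r]
E
python3 - <<'E'
from h import *
np.set_printoptions(precision=4,suppress=True)
I={n:cv2.imread(f"pics/{n}0.png")[:,:,::-1].copy() for n in("scene","side")}
q={'rp':('y',(199,264),(419,231)),'lp':('y',(282,232),(349,290)),'knob':('r',(235,298),(380,172))}
P={}
for k,(c,a,b) in q.items():
    A=blobs(I['scene'],c,a,20);B=blobs(I['side'],c,b,20);print(k,A,B)
    P[k],e=tri(A[0][0],B[0][0]);print(P[k],e)
d=P['lp']-P['rp'];print('yaw',np.arctan2(-d[0],d[1]),np.linalg.norm(d))
E
```

```text
rp [(array([198.5, 263.5]), 342, [184, 254, 30, 20])] [(array([418.6, 230.2]), 496, [402, 217, 34, 27])]
[ 0.4632 -0.1418  0.1412] [np.float64(0.002749616137872908), np.float64(0.0027496161378728666)]
lp [(array([282.1, 231.1]), 234, [269, 224, 27, 16])] [(array([349.2, 290.5]), 584, [333, 276, 34, 31])]
[0.4811 0.0526 0.0987] [np.float64(0.0019806789704578734), np.float64(0.0019806789704578725)]
knob [(array([234.5, 298.3]), 164, [227, 289, 16, 19])] [(array([380.6, 171.9]), 105, [374, 166, 13, 14])]
[ 0.6057 -0.1751  0.1925] [np.float64(0.0009085060235331894), np.float64(0.0009085060235329792)]
yaw -0.0918702808776491 0.19974308087495538
```

Knob minus pad in feeder axes matches the given 145/-20 mm, and the heights (141, 99 and 192 mm) and pad spacing (200 mm) agree too. The yaw is -0.092 rad and the pivot is at about (0.527, -0.047). I'll raise the arm, align the yaw, close the gripper and go above the right pad, aiming 10 mm in front of its centre.

>>> {"fn": "servo_tool", "kwargs": {"series": [[0,0,-60,0,0,5.3],[-39.5,-45.75,0,0,0,0],[-39.5,-45.75,0,0,0,0],[-39.5,-45.75,0,0,0,0],[-39.5,-45.75,0,0,0,0],[0,0,0,0,0,0],[0,0,50,0,0,0],[0,0,50,0,0,0],[0,0,0,0,0,0],[0,0,0,0,0,0]], "gripper": 0, "squeeze": 10}}

```text
time_s: 1.35
eef_pos: [0.4542, -0.1403, 0.1842]
eef_rot: [[0.092, 0.996, 0.001], [0.996, -0.092, -0.0], [-0.0, 0.001, -1.0]]
contact_force: [0.0, 0.5, -0.1]
opening: 0.019
grasp_force: 0.0
```

Run:
```python
from h import *
s=ctrl.read_state();print(s['eef_pos'],s['contact_force'],s['opening'])
a=ctrl.grab_frame("scene")[170:370,120:370];b=ctrl.grab_frame("side")[130:330,270:520]
cv2.imwrite("pics/c1.png",cv2.resize(np.hstack([a,b]),(800,320))[:,:,::-1])
```

```text
[ 0.45419815 -0.14033883  0.18422352] [ 0.03155309  0.50457581 -0.11530518] 0.019207933347847258
```

View pics/c1.png

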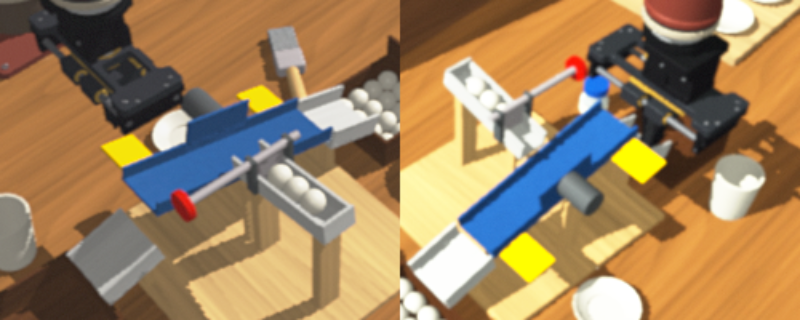

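The gripper is near the pad, but the fingertips are hard to make out. I'll project the TCP into both views to check.

Run:
```python
from h import *
p=ctrl.read_state()['eef_pos'];o=[]
for n in("scene","side"):
    c=ctrl.calibration(n);K=np.array(c['camera_matrix']);T=np.array(c['cam_to_world'])
    im=ctrl.grab_frame(n).copy()
    for q in (p,p+[0,0,.07],p-[0,0,.043]):
        v=np.linalg.inv(T)@[*q,1];u=K@(v[:3]*[1,-1,-1]);u=u[:2]/u[2];print(n,u)
        cv2.circle(im,tuple(int(x) for x in u),2,(0,255,0),-1)
    x,y=u.astype(int);o.append(cv2.resize(im[y-75:y+45,x-60:x+60],(400,400)))
cv2.imwrite("pics/c2.png",np.hstack(o)[:,:,::-1])
```

```text
scene [194.19923795 244.92451288]
scene [188.31965537 217.02615144]
scene [197.55400463 260.84273359]
side [426.26654069 217.78379643]
side [432.16592958 192.3213572 ]
side [422.91584632 232.24577776]
```

View pics/c2.png

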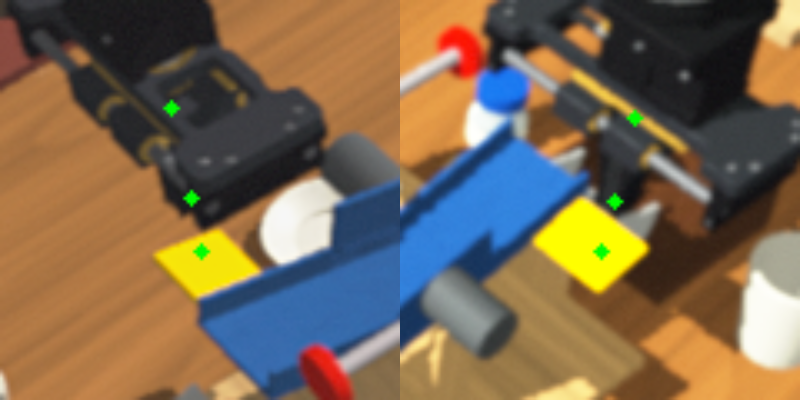

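The TCP marker projects onto the finger end, and the drop point falls on the right pad in both views. Pressing down now.

>>> {"fn": "servo_tool", "kwargs": {"series": [[0,0,30,0,0,0],[0,0,10,0,0,0],[0,0,10,0,0,0],[0,0,10,0,0,0],[0,0,10,0,0,0],[0,0,9,0,0,0],[0,0,6,0,0,0],[0,0,0,0,0,0],[0,0,0,0,0,0],[0,0,0,0,0,0]]}}

```text
time_s: 2.8
eef_pos: [0.4533, -0.1403, 0.0996]
eef_rot: [[0.092, 0.996, 0.0], [0.996, -0.092, 0.001], [0.001, 0.0, -1.0]]
contact_force: [-12.0, 3.5, 26.6]
opening: 0.008
grasp_force: 13.3
```

Run:
```python
from h import *
I={n:ctrl.grab_frame(n) for n in("scene","side")}
for k,a,b in(('lp',(280,215),(352,270)),('rp',(199,275),(417,245))):
    A=blobs(I['scene'],'y',a);B=blobs(I['side'],'y',b);print(k,A,B)
    if A and B: print(tri(A[0][0],B[0][0]))
print(ctrl.read_state()['contact_force'])
```

```text
lp [(array([279.7, 217. ]), 354, [267, 206, 27, 23])] [(array([351.2, 276.4]), 453, [334, 264, 35, 26])]
(array([0.48124206, 0.04917171, 0.14104338]), [np.float64(0.0026189378399496515), np.float64(0.0026189378399496545)])
rp [(array([195.6, 284.5]), 125, [188, 276, 17, 17])] [(array([414.2, 243.3]), 203, [402, 233, 30, 22])]
(array([ 0.46605871, -0.15233571,  0.09075686]), [np.float64(0.008787992467605189), np.float64(0.008787992467605277)])
[-11.19983992   2.09171044  27.90436757]
```

The left pad is now at 141 mm, so the gate is fully tipped right. I'll lift off and go to the outside of the knob.

>>> {"fn": "servo_tool", "kwargs": {"series": [[0,0,-20,0,0,0],[0,0,-55,0,0,0],[0,0,-55,0,0,0],[0,0,-50,0,0,0],[-19,52,0,0,0,0],[-18,52,0,0,0,0],[-18,51,0,0,0,0],[0,0,50,0,0,0],[0,0,50,0,0,0],[0,0,0,0,0,0]]}}

```text
time_s: 4.15
eef_pos: [0.6, -0.2087, 0.1733]
eef_rot: [[0.092, 0.996, -0.008], [0.996, -0.092, 0.002], [0.001, -0.008, -1.0]]
contact_force: [1.2, -0.0, 1.4]
opening: 0.004
grasp_force: 0.0
```

Run:
```python
from h import *
I={n:ctrl.grab_frame(n) for n in("scene","side")}
for k,c,a,b in(('lp','y',(280,215),(352,270)),('rp','y',(199,280),(417,245)),('knob','r',(235,298),(380,172))):
    A=blobs(I['scene'],c,a,20);B=blobs(I['side'],c,b,20)
    print(k,A,B)
    if A and B: print(tri(A[0][0],B[0][0]))
a=I["scene"][190:340,150:350];b=I["side"][110:260,300:500]
cv2.imwrite("pics/c3.png",cv2.resize(np.hstack([a,b]),(800,300))[:,:,::-1])
s=ctrl.read_state();print(s['eef_pos'],s['contact_force'])
```

```text
lp [(array([279.8, 217. ]), 354, [267, 206, 27, 23])] [(array([351.2, 276.4]), 456, [334, 265, 35, 25])]
(array([0.48130849, 0.04924661, 0.14104393]), [np.float64(0.0025195464045500915), np.float64(0.0025195464045500984)])
rp [] [(array([417. , 243.2]), 336, [403, 233, 29, 21])]
knob [] [(array([381. , 171.5]), 119, [374, 165, 14, 15])]
[ 0.60286254 -0.20968042  0.17893325] [ 0.3327374  -0.33333807  0.82649133]
```

View pics/c3.png

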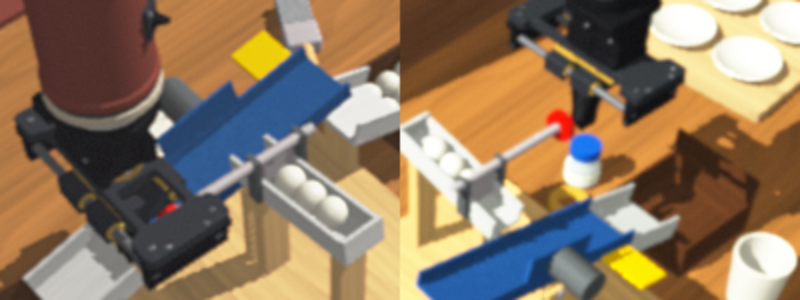

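The gate stays tipped right, the stop is still shut, and the fingers are 35 mm outside the knob and in line with it. Pushing along +tool x.

>>> {"fn": "servo_tool", "kwargs": {"series": [[10,0,0,0,0,0],[10,0,0,0,0,0],[10,0,0,0,0,0],[10,0,0,0,0,0],[10,0,0,0,0,0],[8,0,0,0,0,0],[4,0,0,0,0,0],[0,0,0,0,0,0]]}}

```text
time_s: 5.25
eef_pos: [0.6081, -0.1472, 0.1773]
eef_rot: [[0.092, 0.996, -0.0], [0.996, -0.092, 0.0], [0.0, -0.001, -1.0]]
contact_force: [-0.3, 0.4, 0.2]
opening: 0.005
grasp_force: 0.0
```

Run:
```python
from h import *
I={n:ctrl.grab_frame(n) for n in("scene","side")}
for k,c,a,b in(('lp','y',(280,215),(352,270)),('knob','r',(250,290),(370,180))):
    print(k,blobs(I['scene'],c,a,25),blobs(I['side'],c,b,25))
c=ctrl.calibration('side');K=np.array(c['camera_matrix']);T=np.array(c['cam_to_world'])
for t in(0,.045):
    v=np.linalg.inv(T)@[.6057+.092*t,-.1751+.996*t,.1925,1];u=K@(v[:3]*[1,-1,-1]);print(t,u[:2]/u[2])
print(ctrl.read_state()['contact_force'])
```

```text
lp [(array([279.8, 216.9]), 353, [266, 206, 28, 23])] [(array([351.3, 276.5]), 457, [334, 265, 35, 25])]
knob [] [(array([366.4, 179.9]), 133, [359, 173, 14, 16])]
0 [380.18516934 171.96226225]
0.045 [365.17631032 180.88405263]
[ 0.19391914  0.18037978 -1.03352379]
```

The stop is about 41 mm in, so I'll push the last few millimetres to its limit.

>>> {"fn": "servo_tool", "kwargs": {"series": [[3,0,0,0,0,0],[2,0,0,0,0,0],[1,0,0,0,0,0],[0,0,0,0,0,0]]}}

```text
time_s: 5.85
eef_pos: [0.6081, -0.1454, 0.1775]
eef_rot: [[0.096, 0.995, -0.0], [0.995, -0.096, -0.004], [-0.004, 0.0, -1.0]]
contact_force: [-0.1, -9.4, -0.4]
opening: 0.005
grasp_force: 4.7
```

The push force reached 9.4 N, so the stop is at its limit. I'll back off outwards, rise, and look.

>>> {"fn": "servo_tool", "kwargs": {"series": [[-20,0,0,0,0,0],[-30,0,0,0,0,0],[0,0,-50,0,0,0],[0,0,-50,0,0,0],[0,-50,-20,0,0,0],[0,-50,0,0,0,0],[0,0,0,0,0,0],[0,0,0,0,0,0],[0,0,0,0,0,0],[0,0,0,0,0,0]]}}

```text
time_s: 7.1
eef_pos: [0.5051, -0.1823, 0.2971]
eef_rot: [[0.092, 0.996, -0.001], [0.996, -0.092, 0.0], [-0.0, -0.001, -1.0]]
contact_force: [-0.4, -0.0, 0.4]
opening: 0.003
grasp_force: 0.0
```

Run:
```python
from h import *
I={n:ctrl.grab_frame(n) for n in("scene","side")}
for k,c,a,b in(('lp','y',(280,215),(352,270)),('knob','r',(250,290),(370,180))):
    A=blobs(I['scene'],c,a,25);B=blobs(I['side'],c,b,25);print(k,A,B)
    if A and B: print(tri(A[0][0],B[0][0]))
a=I["scene"][190:440,80:350];b=I["side"][110:360,260:530]
cv2.imwrite("pics/c4.png",cv2.resize(np.hstack([a,b]),(800,370))[:,:,::-1])
```

```text
lp [(array([279.8, 217. ]), 349, [266, 206, 28, 23])] [(array([351.3, 276.4]), 455, [334, 265, 35, 25])]
(array([0.48123484, 0.04918352, 0.14104611]), [np.float64(0.002422919437790123), np.float64(0.002422919437790128)])
knob [(array([256. , 284.3]), 162, [249, 276, 15, 18])] [(array([365.6, 180.4]), 115, [359, 174, 13, 15])]
(array([ 0.60989462, -0.13047868,  0.19363067]), [np.float64(0.0007250509347432533), np.float64(0.0007250509347430414)])
```

View pics/c4.png

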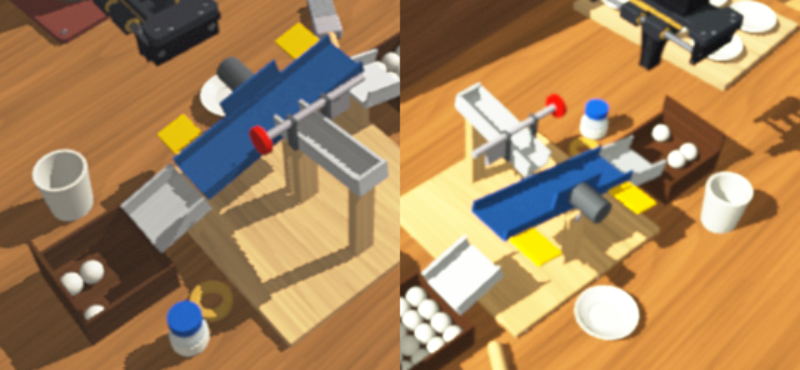

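All three balls are in the right tray, the gate is tipped right, and the stop is 45 mm in. I'll let things settle for a second, then hand in.

>>> {"fn": "servo_tool", "kwargs": {"series": [[0,0,0,0,0,0],[0,0,0,0,0,0],[0,0,0,0,0,0],[0,0,0,0,0,0],[0,0,0,0,0,0],[0,0,0,0,0,0],[0,0,0,0,0,0],[0,0,0,0,0,0],[0,0,0,0,0,0],[0,0,0,0,0,0]]}}

```text
time_s: 8.45
eef_pos: [0.5045, -0.1824, 0.2976]
eef_rot: [[0.092, 0.996, -0.0], [0.996, -0.092, 0.0], [0.0, -0.0, -1.0]]
contact_force: [0.6, 0.5, 0.1]
opening: 0.004
grasp_force: 0.0
```

>>> {"fn": "servo_tool", "kwargs": {"series": [[0,0,0,0,0,0],[0,0,0,0,0,0],[0,0,0,0,0,0],[0,0,0,0,0,0],[0,0,0,0,0,0],[0,0,0,0,0,0],[0,0,0,0,0,0],[0,0,0,0,0,0],[0,0,0,0,0,0],[0,0,0,0,0,0]]}}

```text
time_s: 9.7
eef_pos: [0.5045, -0.1823, 0.2975]
eef_rot: [[0.092, 0.996, -0.0], [0.996, -0.092, 0.0], [0.0, -0.0, -1.0]]
contact_force: [-0.8, -1.0, -0.3]
opening: 0.004
grasp_force: 0.0
```

Run:
```python
from h import *
f=lambda:ctrl.grab_frame("side")[200:300,380:500].astype(int)
a=f();[ctrl.grab_frame("scene") for _ in range(4)];print('moving px',(abs(f()-a).max(2)>40).sum())
print(ctrl.hand_in())
```

```text
moving px 0
the job is handed in; nothing more can be done
None
```

The job is handed in (no verdict was returned): the seesaw is tipped right, the stop is fully in, and all three balls lie at rest in the right tray.

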